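Clip a gel cassette into its electrode core

TASK

Take the glass gel cassette with the orange edges out of the drying rack and mount it in the electrode core: push its lower edge into the slot behind the lip until it presses on the rubber seal strip, and tip it upright against the green gasket until both side catches have snapped in front of it, then let go. Do not force the glass, and leave the blue-edged cassette and the flask, beaker and bottles where they are.

Things in the scene. Friction and masses are not known exactly. Their poses are not given: they have to be found in the camera images.
- cassette: glass gel cassette with orange edge rails, 110 wide (y) x 120 high (z) x 10 thick (x) mm, 0.24 kg; origin: centre of its lower edge. Inner plate (+x side) ends 8 mm lower at the top. Starts leaning in the rack, top towards the robot, 28 degrees off vertical; the rack touches its lower 56 mm, the upper 60 mm are free on both faces. Mounted, its +x side lies on the gasket
- spare_cassette: the same cassette with blue edge rails, leaning beside it in the same rack, in either place; to be left there
- drying_rack: fixed white drip tray 120 x 272 mm with a blue rail along its y, 54 mm high, on the robot's side of the plates; two places side by side, centres at y = +62 and -62 mm of its frame; origin at the centre of its underside (under the plates' lower edges)
- core: fixed electrode core on a black base 105 x 176 x 18 mm; origin at the underside, x pointing from its open front into the grey panel. A cassette leaning 25 to 30 degrees to the front slides along its own plane into the slot, under the catches, and can then be tipped upright. Ears with pins at x = -1 to 14, |y| = 32 to 50 mm rise to z = 132 mm; the hinge posts (x = 24, |y| = 58 mm) to z = 112 mm
- slot (a point): point in the slot (core x = -8, z = 18 mm) above or below which the mounted cassette's origin belongs. The slot runs along the core's y, from 5 mm in front of this point (inner face of the lip) to 12 mm behind it, 115 mm long between 14 mm high end blocks; in it lies the seal strip. Axes as the core's; the mounted plate stands upright against lip and hooks
- seal (a joint): how far the black rubber seal strip in the slot is pressed down: 0 free, 0.0025 m at its stop (about 4 N). The strip bears the cassette's lower edge. It is shimmed differently on every core: its free top lies anywhere from 13 to 22 mm above the bench and has to be felt. A plate held in catches and gasket does not sink by itself, so it must be pressing on the strip when it is tipped in
- lip_top (a point): middle of the rounded top (3 mm radius) of the grey front lip, 6 mm thick, 26.5 mm above the bench
- panel_top (a point): top middle of the grey panel's front face (core x = -1.5 mm, from z = 36 to 84 mm). In it sits the green U-shaped gasket, 88 mm wide from z = 40 mm up, whose face stands 4.5 mm proud (at x = -6 mm) and springs back flush: 6 N at first touch, 14 N at the end. A mounted plate presses it in by 2 to 3 mm
- catch_left (a joint): sprung green catch arm at the core's +y end (z = 88 to 100 mm) on an upright post. 0 rad closed, grows as pushed outwards (0.13 lets the plate pass). Its hook's square face, at core x = -13.5 mm, covers 5 mm of the plate's edge; a ramp runs from it to x = -37 mm, so a plate tipped in from the front pushes it aside (about 5 N) and it snaps back in front of the plate
- catch_right (a joint): the same catch, mirrored, at the core's -y end
- flask: glass conical flask, 86 x 131 mm, at the back; origin under its centre
- beaker: glass beaker, 84 x 89 mm, at the back; origin under its centre
- reagent_bottle: small white bottle with black cap, 46 x 87 mm, at the back; origin under its centre
- wash_bottle: wash bottle with red cap and spout, 62 x 89 x 196 mm, at the right; origin under its centre

How it is judged:
By the outcome, as a careful person would: the job done as asked, in the order asked, and still so for the second after the job is handed in, with the robot touching nothing.
It also fails if it takes over 51 s, if anything falls off the work surface, if the arm or the gripper's body presses on something with over 40 N, if the wrist force passes 120 N, or if a joint passes its speed limit or range.

ROBOT

A 6-joint arm with a two-finger parallel gripper is mounted at the origin on a cart in front of the work surface, level with it; the furniture and walls round the work are solid. World frame = base frame: x ahead of the robot, y to its left, z up, the work surface at z = 0. Lengths are in m, angles in rad, forces in N, time in s.
With the tool pointing down it reaches from about 0.35 to 0.95 m from the base axis. Payload 17.4 kg.
Tool frame: the origin (TCP) lies on the centre line of the jaws, within the pads' length; the fingertips stand 14 mm ahead of it and the grasp point (between the pads) lies 5 mm behind it; z points along the fingers, y is the line along which they close (so a half turn about z gives the same grasp; the last joint's range is limited). The gripper opens to 93 mm and grips with 3 to 60 N. Pads are 15 mm wide; open, the fingers measure 128 mm over their backs; the gripper's body (75 mm by 188 mm) begins 65 mm behind the grasp point.
Start: joints at [1.272, 0.116, 1.442, -0, 1.584, -0.038], TCP at [0.174, 0.652, 0.233] pointing down, gripper open.
Joint ranges: [-2.83, 2.83], [-0.83, 2.19], [0.07, 2.5], [-1.14, 4.28], [0.01, 3], [-2.97, 2.97]. Speed limits (rad/s): [1.89, 1.89, 2.22, 3.14, 3.14, 3.14].

INTERFACE

Orientations are given as a unit quaternion [x, y, z, w].
In Python, from cell import read_state, camera, hand_in gives the robot as it stands.
- The arm moves only by the shell command python3 -m inch 'ROWS' [FORCE]. ROWS is a JSON object of lists of equal length, an entry for each row: "claw": the opening, from 0 (shut) to 1 (fully open); "dp": the shift along the tool's x, y, z in units of 25 mm (1.0 is 25 mm), a list of three; "angular": the turn, a rotation vector about the tool's x, y, z in units of 5 degrees (1.0 is 5 degrees), a list of three. A call has 1 to 5 rows; each row is the pose to reach, as a shift and turn from the pose commanded when the call began, along the tool's axes at that moment; what a row does not reach only later rows make up. A row lasts 1/12 s, in which the tool goes at most 41.7 mm and 7.16 degrees, less where a joint would pass 70% of its speed; a pose out of reach is approached as far as the arm can. A call with a gripper value outside its range is refused whole. The fingers move at their own pace and stop on an object; FORCE is the grip in N (left out, the last holds). Time passes only in rows, so rows that repeat a pose let the fingers close. It gives the time, the measured TCP pose, the force, the opening and the grip force at its end, in the units of the state.
- read_state(): the state, without advancing time (a new reading comes with each control period).
- camera(name): name is "side" or "top" or "wrist"; returns a dict with "color" (480x640x3 uint8, blue, green, red), "vfov" (degrees; the focal length in pixels is half the picture's height over the tangent of half this angle, whatever the lens; pixels are square), "cx", "cy" (the principal point, pixels), "dist" ([k1, k2, p1, p2, k3] as OpenCV has them; the pictures are not rectified), "eye" and "orientation" of the camera in the world; the wrist camera has in their place "mount" (4x4, takes a point from camera to tool coordinates, whose origin is the TCP and whose axes are the flange's). Camera axes: x right, y down, z forward; pixel columns grow to the right and rows downward; lengths in m; the calibration is good to about 2 mm. A picture is of the moment at which its call begins: read the wrist's pose just before it. There is no depth.
- hand_in(): hands the job in; it is judged then, once.
The state is a dict: "time": time; "qpos": joint angles; "dq": joint speeds; "joint_torque": joint torques, N m; "ee_pos": TCP position; "ee_rot": TCP orientation; "force": force on the tool from outside, world axes, zero at the start; "ft_torque": the same for the moment, N m; "grip_width": finger opening in m; "grasp_force": force on a finger pad.
Only numpy, scipy, OpenCV 4.12 (cv2) and the standard library are available. Lean on these libraries where they do the work, as an engineer would, in place of code of your own. Each camera call takes 0.05 s, during which the arm holds its last target. There are 200 camera calls.

## Working session

There is one attempt and no reset: what is moved stays moved. The work goes in short steps, Python scripts to look and compute and a shell command to move; the robot and the scene stay as the last step left them, time stands still between calls to the robot, and variables do not carry over. Pictures are saved under pics/ and viewed, at most 10 in all, crops included, and the job is handed in when it is done.

```bash
ls; mkdir -p pics
python3 - <<'E'
from cell import *
import cv2
s=read_state();print(s)
for n in("side","top","wrist"):
    c=camera(n);cv2.imwrite(f"pics/{n}0.png",c["color"]);print(n,{k:v for k,v in c.items() if k!="color"})
E
```

```text
pics
{'time': 0.0, 'qpos': array([ 1.27219593e+00,  1.16474493e-01,  1.44224977e+00, -1.10515122e-06,
        1.58401400e+00, -3.77941860e-02]), 'dq': array([ 1.06671775e-04, -4.38711927e-04, -2.79722522e-04, -5.15204186e-04,
       -6.21141836e-04,  1.42233417e-05]), 'joint_torque': array([-1.01430098e-03, -7.21276259e+01, -6.22588778e+01,  7.78521644e-02,
        2.40928028e-02, -1.16906090e-04]), 'ee_pos': array([0.17400484, 0.65199137, 0.23192255]), 'ee_rot': array([ 1.30033824e-01,  9.91509393e-01, -5.64810773e-04, -9.53453151e-05]), 'force': array([ 0.27748192, -0.09818951, -0.21601135]), 'ft_torque': array([0.01812398, 0.03651838, 0.0002155 ]), 'grasp_force': 0.0, 'grip_width': 0.09286679848798625}
side {'vfov': 51.9915324836087, 'cx': 317.3129145506264, 'cy': 246.73527125943536, 'dist': array([-0.07167945,  0.        ,  0.        ,  0.        ,  0.        ]), 'eye': array([0.55891688, 0.98455106, 0.74581621]), 'orientation': array([ 0.01299013,  0.87638945, -0.48138579,  0.00636499])}
top {'vfov': 53.513410168472674, 'cx': 321.2860915127245, 'cy': 240.00980560473457, 'dist': array([0.0022996, 0.       , 0.       , 0.       , 0.       ]), 'eye': array([ 0.40375561, -0.0991771 ,  1.28987265]), 'orientation': array([ 0.71192343, -0.69878596,  0.03831544, -0.05826791])}
wrist {'vfov': 65.94314756606913, 'cx': 317.70697998483536, 'cy': 247.16787176511465, 'dist': array([-0.04880122,  0.        ,  0.        ,  0.        ,  0.        ]), 'mount': array([[-9.68507982e-04, -9.59510639e-01, -2.81670723e-01,
         7.83407743e-02],
       [ 9.99999519e-01, -9.73376143e-04, -1.22635220e-04,
        -1.38208470e-04],
       [-1.56501763e-04, -2.81670706e-01,  9.59511120e-01,
        -1.52643661e-01],
       [ 0.00000000e+00,  0.00000000e+00,  0.00000000e+00,
         1.00000000e+00]])}
```

View pics/side0.png

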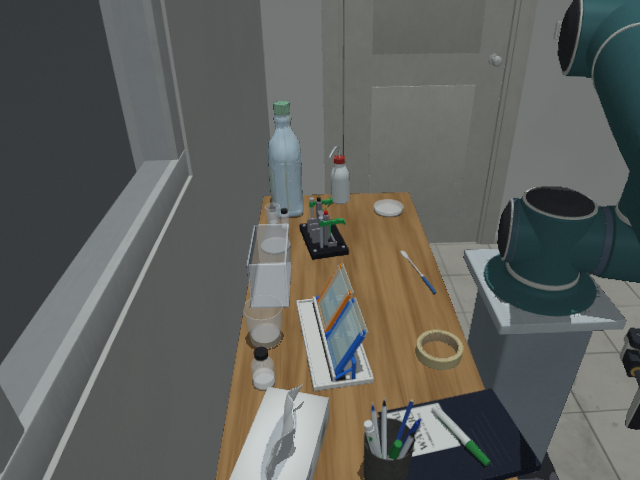

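View pics/top0.png

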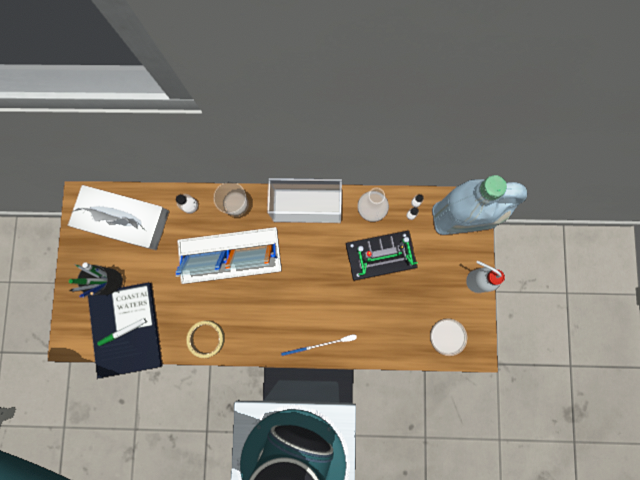

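```bash
cat > h.py <<'E'
import numpy as np, cv2
from scipy.spatial.transform import Rotation as R
from cell import read_state, camera
def cam(c,s=None):
    f=240/np.tan(np.radians(c["vfov"])/2);K=np.array([[f,0,c["cx"]],[0,f,c["cy"]],[0,0,1]])
    if "mount" in c:
        T=np.eye(4);T[:3,:3]=R.from_quat(s["ee_rot"]).as_matrix();T[:3,3]=s["ee_pos"];T=T@np.array(c["mount"])
        Rm,e=T[:3,:3],T[:3,3]
    else: Rm,e=R.from_quat(c["orientation"]).as_matrix(),np.array(c["eye"])
    return K,np.array(c["dist"]),Rm,e
def proj(C,P):
    K,d,Rm,e=C;P=(np.atleast_2d(P)-e)@Rm
    return cv2.projectPoints(P.reshape(-1,1,3),np.zeros(3),np.zeros(3),K,d)[0].reshape(-1,2)
def ray(C,uv):
    K,d,Rm,e=C;u=cv2.undistortPoints(np.array(uv,float).reshape(-1,1,2),K,d).reshape(-1,2)
    r=np.c_[u,np.ones(len(u))]@Rm.T;return e,r/np.linalg.norm(r,axis=1)[:,None]
def onz(C,uv,z):
    e,r=ray(C,uv);return e+r*((z-e[2])/r[:,2])[:,None]
def frame(x,y,yaw,P):
    return np.atleast_2d(P)@R.from_euler('z',yaw).as_matrix().T+[x,y,0]
E
python3 - <<'E'
import cv2,numpy as np
t=cv2.imread("pics/top0.png");s=cv2.imread("pics/side0.png")
I=np.zeros((600,800,3),np.uint8)
def put(a,k,x,y):
    a=cv2.resize(a,None,fx=k,fy=k,interpolation=cv2.INTER_CUBIC);I[y:y+a.shape[0],x:x+a.shape[1]]=a
put(t[225:290,170:290],4,0,0);put(t[225:285,340:420],4,480,0)
put(s[190:260,295:353],4,0,270);put(s[260:392,290:376],2.5,240,265)
put(s[190:260,295:353],1,600,270)
cv2.imwrite("pics/c1.png",I)
E
```

```text
(no output)
```

View pics/c1.png

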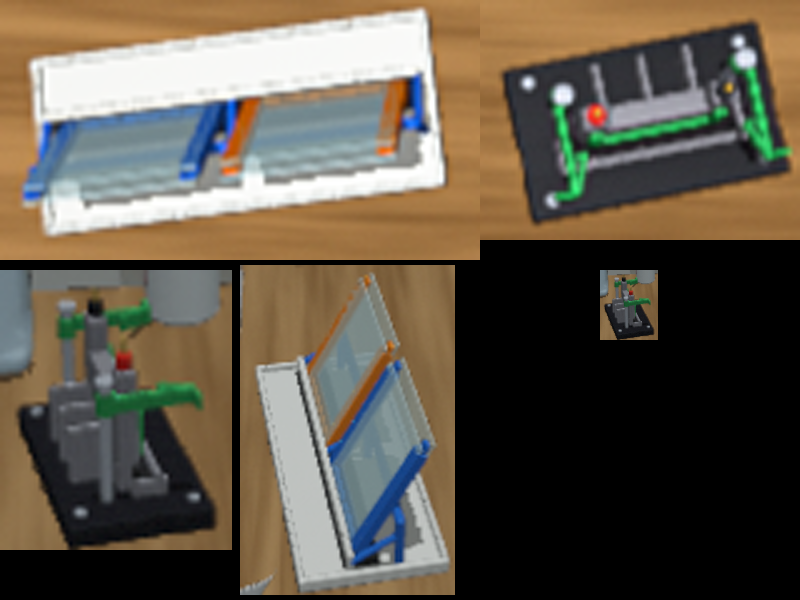

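```bash
cat > p0.py <<'E'
from h import *
from scipy.optimize import least_squares
C=cam(camera("top"))
def fit(uv,hx,hy,z):
    uv=np.array(uv);P=np.array([[hx,hy,z],[hx,-hy,z],[-hx,-hy,z],[-hx,hy,z]])
    r=least_squares(lambda q:(proj(C,frame(*q,P))-uv).ravel(),[.5,0,0]);return r
for n,uv,a in(("rack",[(177.5,240),(277,227.5),(281.3,272),(182,283.8)],(.06,.136,.01)),("core",[(345.8,243),(407.5,230),(417.5,267.5),(354,280.5)],(.0525,.088,.018))):
    r=fit(uv,*a);print(n,r.x.round(4),np.degrees(r.x[2]),r.fun.round(1))
S=cam(camera("side"))
# orange top corners: side crop -> px ; triangulate with top
def tri(a,b):
    e1,d1=ray(C,[a]);e2,d2=ray(S,[b]);d1,d2=d1[0],d2[0]
    t=np.linalg.lstsq(np.c_[d1,-d2],e2-e1,rcond=None)[0];p,q=e1+d1*t[0],e2+d2*t[1];return (p+q)/2,np.linalg.norm(p-q)
print(tri((170+232/4,225+170/4),(290+(392-240)/2.5,260+(348-265)/2.5)))
print(tri((170+388/4,225+150/4),(290+(368-240)/2.5,260+(280-265)/2.5)))
E
python3 p0.py
```

```text
rack [0.5323 0.1877 0.1406] 8.058047033461222 [ 0.6  0.1 -0.3  0.4  0.1 -0.5 -0.4 -0. ]
core [ 0.5403 -0.2226  0.2282] 13.072072169065924 [-1.  -0.1  1.3 -0.6  0.4 -0.1 -0.7  0.7]
(array([0.49142473, 0.1677403 , 0.10895726]), np.float64(0.0025634131532897755))
(array([0.50573953, 0.07007819, 0.1112388 ]), np.float64(0.0020937639018292426))
```

```bash
cat >> h.py <<'E'
def toolR(yaw,lean):
    "tool z down the plate leaning by lean (deg, top towards -x of frame), tool x = frame y"
    return (R.from_euler('z',yaw)*R.from_euler('y',-lean,degrees=True)*R.from_matrix(np.array([[0,1,0],[1,0,0],[0,0,-1.]]).T))
def plan(p,Rt,s=None):
    s=s or read_state();R0=R.from_quat(s["ee_rot"])
    print("dp",(R0.inv().apply(np.array(p)-s["ee_pos"])/.025).round(3),"ang",np.degrees((R0.inv()*Rt).as_rotvec()/5).round(3),"t",round(s["time"],2))
def up(yaw,lean): return -toolR(yaw,lean).as_matrix()[:,2]
E
python3 - <<'E'
from h import *
y=.1406;u=up(y,28);T=np.array([.487,.119,.113]);print(u,toolR(y,28).as_matrix().round(2))
plan(T+u*.08,toolR(y,28))
E
```

```text
[-0.46483886 -0.06579044  0.88294759] [[-0.14  0.87  0.46]
 [ 0.99  0.12  0.07]
 [ 0.    0.47 -0.88]]
dp [-16.21  -17.961   1.956] ang [-4.947 -3.268 13.121] t 0.25
```

```bash
python3 -m inch '{"claw":[1,1,1,1,1],"dp":[[-1.0,-1.1,0.1],[-2.2,-2.4,0.2],[-3.4,-3.8,0.4],[-4.6,-5.1,0.5],[-5.8,-6.4,0.7]],"angular":[[-0.3,-0.2,0.9],[-0.7,-0.5,1.9],[-1.1,-0.7,2.9],[-1.5,-1.0,4.0],[-1.9,-1.2,5.0]]}' 20
python3 - <<'E'
from h import *
y=.1406;u=up(y,28);T=np.array([.487,.119,.113])
plan(T+u*.08,toolR(y,28))
E
```

```text
time: 0.67
ee_pos: [0.2674, 0.4698, 0.2162]
ee_rot: [0.343, 0.934, 0.076, 0.063]
force: [0.9, -0.3, 1.2]
grip_width: 0.0928
grasp_force: 0.0
dp [-14.692  -6.375   1.117] ang [-3.047 -2.059  8.06 ] t 0.67
```

```bash
python3 -m inch '{"claw":[1,1,1,1,1],"dp":[[-14.7,-6.4,1.1],[-14.7,-6.4,1.1],[-14.7,-6.4,1.1],[-14.7,-6.4,1.1],[-14.7,-6.4,1.1]],"angular":[[-3.0,-2.1,8.1],[-3.0,-2.1,8.1],[-3.0,-2.1,8.1],[-3.0,-2.1,8.1],[-3.0,-2.1,8.1]]}'
python3 - <<'E'
from h import *
y=.1406;u=up(y,28);T=np.array([.487,.119,.113])
plan(T+u*.08,toolR(y,28))
E
```

```text
time: 1.08
ee_pos: [0.3625, 0.2851, 0.1998]
ee_rot: [0.587, 0.78, 0.162, 0.142]
force: [-0.3, 0.7, 1.0]
grip_width: 0.0929
grasp_force: 0.0
dp [-7.52   0.994  1.438] ang [-0.608 -0.353  1.533] t 1.08
```

```bash
python3 -m inch '{"claw":[1,1,1,1,1],"dp":[[-7.5,1.0,1.4],[-7.5,1.0,1.4],[-7.5,1.0,1.4],[-7.5,1.0,1.4],[-7.5,1.0,1.4]],"angular":[[-0.6,-0.4,1.5],[-0.6,-0.4,1.5],[-0.6,-0.4,1.5],[-0.6,-0.4,1.5],[-0.6,-0.4,1.5]]}'
python3 -m inch '{"claw":[1,1],"dp":[[0,0,0],[0,0,0]],"angular":[[0,0,0],[0,0,0]]}'
python3 - <<'E'
from h import *
import pickle
y=.1406;u=up(y,28);T=np.array([.487,.119,.113])
plan(T+u*.08,toolR(y,28))
s=read_state();c=camera("wrist");cv2.imwrite("pics/w1.png",c["color"]);pickle.dump((s,c),open("w1.pkl","wb"))
E
```

```text
time: 1.5
ee_pos: [0.4494, 0.1164, 0.1852]
ee_rot: [0.634, 0.735, 0.181, 0.16]
force: [0.3, 1.1, -0.1]
grip_width: 0.0926
grasp_force: 0.0
time: 1.67
ee_pos: [0.4497, 0.1156, 0.1846]
ee_rot: [0.636, 0.733, 0.179, 0.16]
force: [-0.3, 0.2, -0.1]
grip_width: 0.0929
grasp_force: 0.0
dp [-0.074 -0.023  0.034] ang [-0.042  0.065  0.036] t 1.67
```

View pics/w1.png

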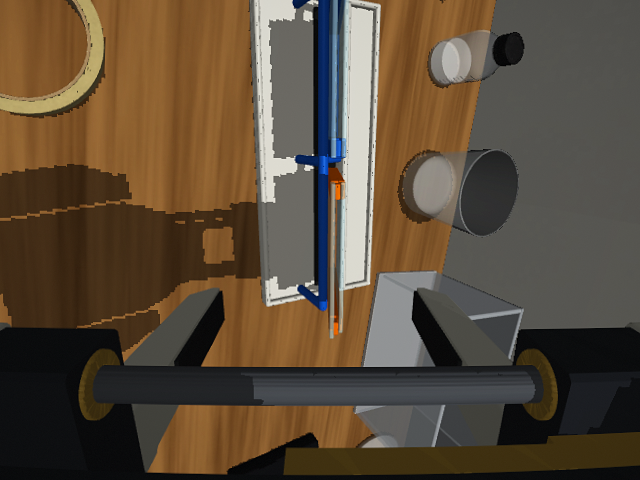

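Run:
```python
from h import *
import pickle
s,c=pickle.load(open("w1.pkl","rb"));im=c["color"]
a=im[150:350,300:380];cv2.imwrite("pics/c2.png",cv2.resize(a,None,fx=3,fy=3,interpolation=cv2.INTER_CUBIC) if 0 else cv2.resize(np.hstack([a[:100],a[100:]]),None,fx=5,fy=5,interpolation=cv2.INTER_NEAREST))
```

```text
(no output)
```

View pics/c2.png

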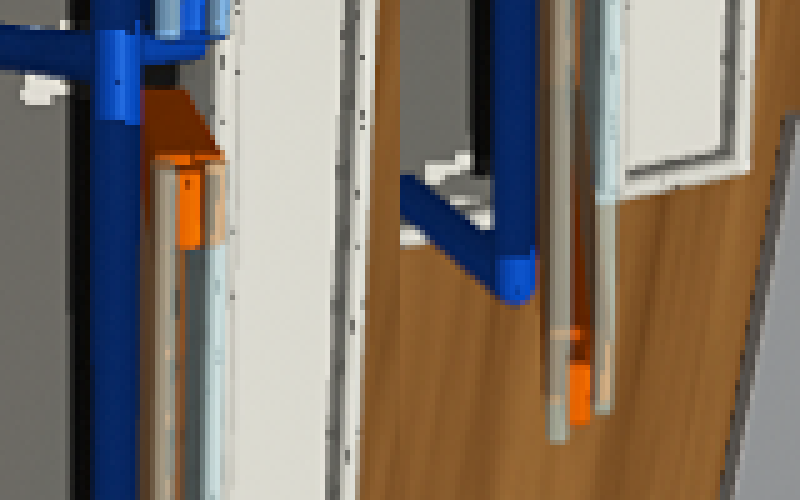

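Run:
```python
from h import *
import pickle
s,c=pickle.load(open("w1.pkl","rb"));C=cam(c,s)
R0=R.from_quat(s["ee_rot"]);
def at(uv,z):
    e,r=ray(C,uv);e=R0.inv().apply(e-s["ee_pos"]);r=R0.inv().apply(r);return e+r*((z-e[2])/r[:,2])[:,None]
for z in(.06,.07,.08,.09):
    p=at([(333,182),(331.6,338)],z);q=at([(342.8,182),(340.6,332.4)],z+.008)
    print(z,(p*1000).round(1).tolist(),(q*1000).round(1).tolist(),np.linalg.norm(p[0]-p[1]),np.linalg.norm(q[0]-q[1]))
    print(R0.apply(p.mean(0))+s["ee_pos"])
```

```text
0.06 [[54.5, 9.0, 60.0], [-45.6, 9.2, 60.0]] [[53.6, 15.1, 68.0], [-46.0, 15.5, 68.0]] 0.10004913285216209 0.09959941861310445
[0.48474523 0.1247326  0.13576904]
0.07 [[53.4, 9.4, 70.0], [-51.4, 9.6, 70.0]] [[52.5, 15.8, 78.0], [-51.6, 16.2, 78.0]] 0.10475352730130695 0.10411288550978114
[0.49022578 0.12195439 0.12714249]
0.08 [[52.3, 9.8, 80.0], [-57.2, 10.1, 80.0]] [[51.4, 16.5, 88.0], [-57.3, 16.9, 88.0]] 0.10945792175045174 0.10862635240645778
[0.49570634 0.11917618 0.11851593]
0.09 [[51.2, 10.3, 90.0], [-63.0, 10.5, 90.0]] [[50.3, 17.2, 98.0], [-62.9, 17.6, 98.0]] 0.11416231619959653 0.11313981930313449
[0.50118689 0.11639797 0.10988937]
```

```bash
python3 -m inch '{"claw":[0.45,0.45,0.45,0.45],"dp":[[-0.1,0.53,0],[-0.1,0.53,0],[-0.1,0.53,0],[-0.1,0.53,0]],"angular":[[0,0,0],[0,0,0],[0,0,0],[0,0,0]]}'
python3 -m inch '{"claw":[0.45,0.45,0.45,0.45,0.45],"dp":[[0,0,1],[0,0,2],[0,0,3],[0,0,4],[0,0,4.4]],"angular":[[0,0,0],[0,0,0],[0,0,0],[0,0,0],[0,0,0]]}'
python3 -m inch '{"claw":[0.45,0,0,0,0],"dp":[[0,0,0],[0,0,0],[0,0,0],[0,0,0],[0,0,0]],"angular":[[0,0,0],[0,0,0],[0,0,0],[0,0,0],[0,0,0]]}' 25
python3 -m inch '{"claw":[0,0,0],"dp":[[0,0,0],[0,0,0],[0,0,0]],"angular":[[0,0,0],[0,0,0],[0,0,0]]}'
```

```text
time: 2.05
ee_pos: [0.4604, 0.1186, 0.1907]
ee_rot: [0.633, 0.736, 0.18, 0.159]
force: [-0.3, 0.4, 0.1]
grip_width: 0.0714
grasp_force: 0.0
time: 2.47
ee_pos: [0.511, 0.1249, 0.0903]
ee_rot: [0.634, 0.736, 0.178, 0.158]
force: [0.3, 0.2, -1.0]
grip_width: 0.0423
grasp_force: 0.0
time: 2.88
ee_pos: [0.5121, 0.1243, 0.0952]
ee_rot: [0.634, 0.735, 0.181, 0.16]
force: [-0.7, -0.6, 0.2]
grip_width: 0.0197
grasp_force: 0.0
time: 3.13
ee_pos: [0.512, 0.1242, 0.0943]
ee_rot: [0.634, 0.735, 0.18, 0.16]
force: [-3.9, -0.3, 4.7]
grip_width: 0.01
grasp_force: 25.0
```

```bash
python3 -m inch '{"claw":[0,0,0,0,0],"dp":[[0,0,-0.4],[0,0,-1.0],[0,0,-2],[0,0,-3],[0,0,-4]],"angular":[[0,0,0],[0,0,0],[0,0,0],[0,0,0],[0,0,0]]}'
python3 -m inch '{"claw":[0,0],"dp":[[0,0,-1],[0,0,-1]],"angular":[[0,0,0],[0,0,0]]}'
python3 - <<'E'
from h import *
cy=.2282;o=np.array([.5403,-.2226,0]);u=up(cy,28)
slot=frame(o[0],o[1],cy,[[-.002,0,.018]])[0]
plan(slot+u*(.13+.0905),toolR(cy,28))
E
```

```text
time: 3.55
ee_pos: [0.4646, 0.1177, 0.1826]
ee_rot: [0.634, 0.735, 0.179, 0.159]
force: [-0.0, -0.4, -1.3]
grip_width: 0.0098
grasp_force: 25.0
time: 3.72
ee_pos: [0.4537, 0.1165, 0.2092]
ee_rot: [0.633, 0.735, 0.182, 0.161]
force: [0.1, -0.4, -0.9]
grip_width: 0.0101
grasp_force: 25.0
dp [-14.268  -2.41   -1.348] ang [ 0.021  0.502 -0.793] t 3.72
```

```bash
python3 -m inch '{"claw":[0,0,0,0,0],"dp":[[-1.0,-0.2,-0.3],[-2.5,-0.4,-0.6],[-4.0,-0.7,-0.8],[-5.5,-0.9,-1],[-7,-1.2,-1.2]],"angular":[[0,0,0],[0,0.1,-0.2],[0,0.2,-0.4],[0,0.4,-0.6],[0,0.5,-0.8]]}'
python3 -m inch '{"claw":[0,0,0,0,0],"dp":[[-1.5,-0.15,0],[-3,-0.3,0],[-4.5,-0.45,0],[-5.8,-0.6,0],[-6.5,-0.65,0]],"angular":[[0,0,0],[0,0,0],[0,0,0],[0,0,0],[0,0,0]]}'
python3 -m inch '{"claw":[0,0,0],"dp":[[0,0,0],[0,0,0],[0,0,0]],"angular":[[0,0,0],[0,0,0],[0,0,0]]}'
python3 - <<'E'
from h import *
import pickle
cy=.2282;o=np.array([.5403,-.2226,0]);u=up(cy,28)
slot=frame(o[0],o[1],cy,[[-.002,0,.018]])[0]
plan(slot+u*(.13+.0905),toolR(cy,28))
s=read_state();c=camera("wrist");cv2.imwrite("pics/w2.png",c["color"]);pickle.dump((s,c),open("w2.pkl","wb"))
E
```

```text
time: 4.13
ee_pos: [0.4414, -0.0394, 0.216]
ee_rot: [0.606, 0.759, 0.187, 0.15]
force: [0.7, 0.6, -3.3]
grip_width: 0.0097
grasp_force: 25.0
time: 4.55
ee_pos: [0.4631, -0.2034, 0.2073]
ee_rot: [0.608, 0.758, 0.186, 0.149]
force: [0.8, -0.4, -2.3]
grip_width: 0.0101
grasp_force: 25.0
time: 4.8
ee_pos: [0.4634, -0.1995, 0.2084]
ee_rot: [0.606, 0.758, 0.187, 0.149]
force: [0.6, -0.4, -2.3]
grip_width: 0.0101
grasp_force: 25.0
dp [-1.606 -1.18  -0.813] ang [-0.073  0.028 -0.064] t 4.8
```

View pics/w2.png

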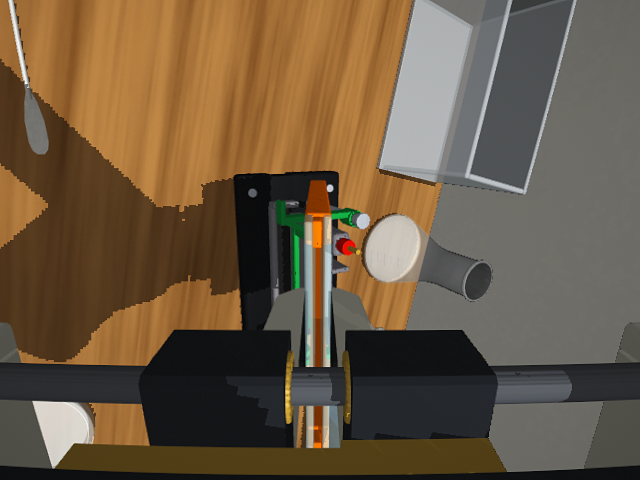

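```bash
python3 -m inch '{"claw":[0,0,0,0,0],"dp":[[-1.5,-1.5,-0.5],[-2.8,-2.6,-1],[-4,-3.5,-1],[-4,-3.5,-1],[-4,-3.5,-1]],"angular":[[0,0,0],[0,0,0],[0,0,0],[0,0,0],[0,0,0]]}'
python3 -m inch '{"claw":[0,0],"dp":[[0,0,0],[0,0,0]],"angular":[[0,0,0],[0,0,0]]}'
python3 - <<'E'
from h import *
import pickle
s=read_state();c=camera("wrist");pickle.dump((s,c),open("w3.pkl","wb"))
C=cam(c,s)
P=frame(.5403,-.2226,.2282,[[x,y,.018] for x in(.0525,-.0525) for y in(.088,-.088)]+[[-.016,.0575,.0265],[-.016,-.0575,.0265]]);uv=proj(C,P);print(uv.round(0).tolist())
im=c["color"]
print(uv.min(0),uv.max(0))
x0,y0=(uv.min(0)-15).astype(int).clip(0);x1,y1=(uv.max(0)+15).astype(int)
a=im[y0:y1,x0:x1];print(x0,y0,a.shape);k=min(800/a.shape[1],600/a.shape[0]);k=int(k);print(k)
cv2.imwrite("pics/c3.png",cv2.resize(a,None,fx=k,fy=k,interpolation=cv2.INTER_CUBIC))
E
```

```text
time: 5.27
ee_pos: [0.3977, -0.3183, 0.1899]
ee_rot: [0.607, 0.758, 0.186, 0.149]
force: [-0.6, 0.0, -2.9]
grip_width: 0.0103
grasp_force: 25.0
time: 5.43
ee_pos: [0.3993, -0.316, 0.1912]
ee_rot: [0.606, 0.759, 0.187, 0.15]
force: [-0.3, 0.6, -2.8]
grip_width: 0.0101
grasp_force: 25.0
[[422.0, 68.0], [411.0, 236.0], [332.0, 58.0], [331.0, 249.0], [370.0, 95.0], [367.0, 217.0]]
[330.75164307  57.55775817] [421.90275762 249.22499214]
315 42 (222, 121, 3)
2
```

View pics/c3.png

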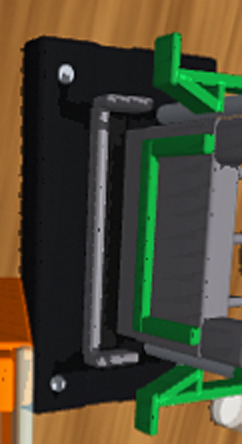

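```bash
cat > ov.py <<'E'
from h import *
import pickle,sys
s,c=pickle.load(open("w3.pkl","rb"));C=cam(c,s);q=[float(v) for v in sys.argv[1:4]]
k=3.5;a=c["color"][42:262,315:436]
M=cv2.resize(a,None,fx=k,fy=k,interpolation=cv2.INTER_CUBIC)
def line(P,col):
    uv=((proj(C,frame(*q,P))-[315,42]+.5)*k)
    cv2.polylines(M,[(uv*8).astype(np.int32).reshape(-1,1,2)],False,col,1,shift=3)
B=.0525,.088
line([[-B[0],B[1],.018],[-B[0],-B[1],.018],[B[0],-B[1],.018]],(0,0,255));line([[-B[0],-B[1],.018],[-B[0],-B[1],0],[-B[0],B[1],0],[-B[0],B[1],0.018],[B[0],B[1],.018]],(0,255,255))
line([[-.016,.0575,.0265],[-.016,-.0575,.0265]],(255,0,255))
line([[-.006,.044,.040],[-.006,.044,.084],[-.006,-.044,.084],[-.006,-.044,.04],[-.006,.044,.040]],(255,0,0))
for g in(1,-1): line([[-.0135,g*.05,.088],[-.0135,g*.05,.1],[-.037,g*.055,.1]],(0,140,255))
cv2.imwrite(sys.argv[4],cv2.rotate(M,cv2.ROTATE_90_CLOCKWISE))
E
python3 ov.py .5403 -.2226 .2282 pics/o1.png
```

```text
(no output)
```

View pics/o1.png

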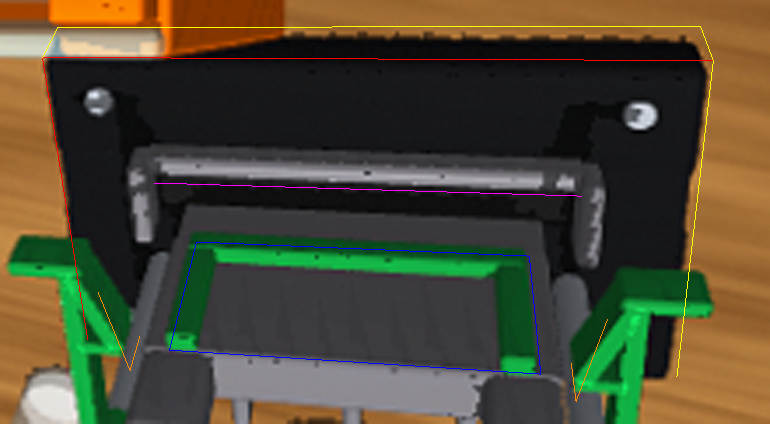

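```bash
cat > fit.py <<'E'
from h import *
import pickle
from scipy.optimize import least_squares
s,c=pickle.load(open("w3.pkl","rb"));C=cam(c,s);T=cam(camera("top"))
def w(X,Y): # rotated overlay px -> image px ; rot90cw: new=(H-1-y, x)
    return (Y/3.5+315-.5,(220*3.5-1-X)/3.5+42-.5)
F=[("lipR",C,(-.016,-.0575,.0265),w(153,163)),("lipL",C,(-.016,.0575,.0265),w(578,181)),
("gas40R",C,(-.006,-.044,.04),w(190,236)),("gas40L",C,(-.006,.044,.04),w(529,250)),
("gas84R",C,(-.006,-.044,.084),w(168,348)),("gas84L",C,(-.006,.044,.084),w(538,371)),
("hkR",C,(-.0135,-.05,.1),w(130,347)),("hkL",C,(-.0135,.05,.1),w(577,388)),
("TlipL",T,(-.016,.0575,.0265),(366.75,265.5)),("TlipR",T,(-.016,-.0575,.0265),(404.5,259.25)),
("TgasL",T,(-.006,.044,.084),(340+112/4,225+140/4)),("TgasR",T,(-.006,-.044,.084),(340+243/4,225+117/4))]
def res(q,F=F): return np.array([proj(f[1],frame(*q,f[2]))[0]-f[3] for f in F])
for nm,G in(("all",F),("wrist",F[:8]),("top",F[8:])):
    r=least_squares(lambda q:res(q,G).ravel(),[.54,-.22,.22],loss="soft_l1");print(nm,r.x.round(4))
    for f,e in zip(G,res(r.x,G)): print("  ",f[0],e.round(1))
q=[.5403,-.2226,.2282]
print((res([q[0]+.001,*q[1:]])-res(q)).round(2)[[0,4,8]])
E
python3 fit.py
```

```text
all [ 0.5362 -0.2239  0.2003]
   lipR [0.8 0.3]
   lipL [ 1.8 -0.9]
   gas40R [-2.9 -1. ]
   gas40L [-1.   0.2]
   gas84R [-4.3  0.6]
   gas84L [-2.1 -0.5]
   hkR [1.4 0.8]
   hkL [0.9 0.3]
   TlipL [-4.9  0.6]
   TlipR [-0. -1.]
   TgasL [-0.4 -0.6]
   TgasR [ 1.  -1.1]
wrist [ 0.537  -0.2237  0.214 ]
   lipR [2.1 0.3]
   lipL [ 1.8 -0.8]
   gas40R [-1.8 -1.2]
   gas40L [-0.9  0.2]
   gas84R [-3.1  0.4]
   gas84L [-1.9 -0.5]
   hkR [2.7 0.8]
   hkL [1.  0.4]
top [ 0.5349 -0.2248  0.1806]
   TlipL [-4.8  0.7]
   TlipR [ 0.3 -0. ]
   TgasL [-0.1 -0.4]
   TgasR [ 1.4 -0.2]
[[ 0.79  0.12]
 [ 0.83  0.15]
 [ 0.   -0.38]]
```

Run:
```python
from h import *
s=read_state();plan(s["ee_pos"]+[0.0,0,.02],toolR(.221,8))
```

```text
dp [-0.001  0.372 -0.708] ang [3.942 0.004 0.039] t 5.53
```

```bash
python3 -m inch '{"claw":[0,0,0,0,0],"dp":[[0,0.1,-0.3],[0,0.4,-0.7],[0,0.4,-0.7],[0,0.4,-0.7],[0,0.4,-0.7]],"angular":[[1,0,0],[2,0,0],[3,0,0],[3.9,0,0],[3.9,0,0]]}'
python3 -m inch '{"claw":[0,0,0],"dp":[[0,0,0],[0,0,0],[0,0,0]],"angular":[[0,0,0],[0,0,0],[0,0,0]]}'
python3 - <<'E'
from h import *
import pickle
s=read_state();c=camera("wrist");pickle.dump((s,c),open("w4.pkl","wb"))
C=cam(c,s)
P=frame(.538,-.2230,.218,[[x,y,.018] for x in(.0525,-.0525) for y in(.088,-.088)]+[[-.05,.05,.1]]);uv=proj(C,P);print(uv.round(0).tolist())
x0,y0=(uv.min(0)-12).astype(int);print(x0,y0)
def cr(c,x0,y0,h=130,w=222): # crop w3 rotated: 
    a=c["color"][y0:y0+w,x0:x0+h];return cv2.rotate(cv2.resize(a,None,fx=3,fy=3,interpolation=cv2.INTER_CUBIC),cv2.ROTATE_90_CLOCKWISE)[:300]
s3,c3=pickle.load(open("w3.pkl","rb"))
A,B=cr(c3,330,42),cr(c,x0,y0);print(A.shape,B.shape)
cv2.imwrite("pics/st.png",np.vstack([A,B]))
E
```

```text
time: 5.95
ee_pos: [0.4012, -0.3157, 0.212]
ee_rot: [0.621, 0.78, 0.054, 0.044]
force: [0.5, -0.6, -2.5]
grip_width: 0.0099
grasp_force: 25.0
time: 6.2
ee_pos: [0.3992, -0.3167, 0.2108]
ee_rot: [0.623, 0.779, 0.056, 0.045]
force: [0.2, 0.0, -3.0]
grip_width: 0.0101
grasp_force: 25.0
[[508.0, 63.0], [486.0, 243.0], [402.0, 57.0], [391.0, 247.0], [444.0, 92.0]]
379 45
(300, 666, 3) (300, 666, 3)
```

View pics/st.png

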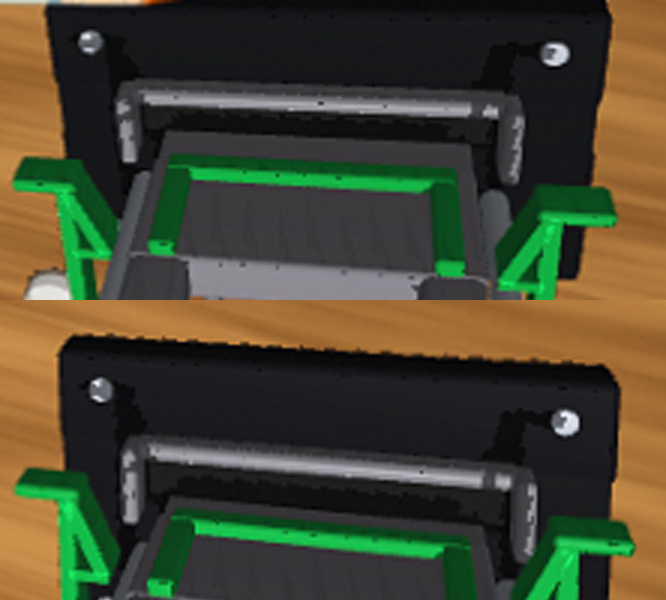

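```bash
cat > tri.py <<'E'
from h import *
import pickle
V=[]
for n,o in(("w3",(330,42)),("w4",(379,45))):
    s,c=pickle.load(open(n+".pkl","rb"));V.append((cam(c,s),o))
def px(o,X,Y): return (o[0]+(Y+.5)/3-.5,o[1]+(665-X+.5)/3-.5)
L={"scrR":((90,42),(101,90)),"scrL":((555,54),(566,122)),"lipR":((145,97),(152,152)),"lipL":((472,109),(482,178)),"lipcR":((133,88),(140,142)),"gasR":((190,172),(190,218)),"gasL":((455,188),(470,250)),"hkR":((113,257),(108,277)),"flR":((15,182),(17,190)),"flRt":((27,157),(32,170)),"flL":((545,187),(552,220)),"flLr":((615,222),(633,247))}
Q={}
for k,(a,b) in L.items():
    e1,d1=ray(V[0][0],[px(V[0][1],*a)]);e2,d2=ray(V[1][0],[px(V[1][1],*b)]);d1,d2=d1[0],d2[0]
    t=np.linalg.lstsq(np.c_[d1,-d2],e2-e1,rcond=None)[0];p,q=e1+d1*t[0],e2+d2*t[1];m=(p+q)/2
    Q[k]=m;cc=(m-[.538,-.223,0])@R.from_euler('z',.218).as_matrix()
    print(k,(m*1000).round(1),"core",(cc*1000).round(1),"gap",round(np.linalg.norm(p-q)*1000,1))
for a,b in(("scrR","scrL"),("lipR","lipL"),("gasR","gasL")):
    d=Q[b]-Q[a];print(a,np.arctan2(-d[0],d[1]))
E
python3 tri.py
```

```text
scrR [ 519.  -302.1   19.9] core [-35.7 -73.2  19.9] gap 0.3
scrL [ 487.3 -161.5   21.4] core [-36.2  71.   21.4] gap 0.2
lipR [ 533.3 -280.8   24. ] core [-17.1 -55.4  24. ] gap 0.2
lipL [ 509.7 -180.7   26. ] core [-18.4  47.4  26. ] gap 0.5
lipcR [ 531.8 -285.4   22.5] core [-19.6 -59.6  22.5] gap 0.1
gasR [ 533.1 -261.5   57.4] core [-13.1 -36.5  57.4] gap 1.3
gasL [ 519.4 -184.4   54.2] core [-9.8 41.7 54.2] gap 0.6
hkR [ 530.2 -276.3  103.5] core [-19.2 -50.4 103.5] gap 0.9
flR [ 518.3 -306.5   96.5] core [-37.3 -77.3  96.5] gap 0.0
flRt [ 516.8 -305.7   86.8] core [-38.6 -76.2  86.8] gap 0.3
flL [ 488.1 -173.5   87.4] core [-38.   59.2  87.4] gap 1.7
flLr [ 482.3 -160.   102.7] core [-40.8  73.6 102.7] gap 0.2
scrR 0.22155102757136402
lipR 0.2310822043184295
gasR 0.17593915453463224
```

```bash
cat > go.py <<'E'
from h import *
import sys
O=(.5369,-.2247,.225);H=.0905
def pose(xo,zo,lean,yo=0):
    o=frame(*O,[[xo,yo,zo]])[0];return o+up(O[2],lean)*H,toolR(O[2],lean)
def cur():
    s=read_state();Rt=R.from_quat(s["ee_rot"]);b=s["ee_pos"]+Rt.as_matrix()[:,2]*H
    Ri=R.from_euler('z',-O[2]);b=Ri.apply(b-[O[0],O[1],0]);u=Ri.apply(-Rt.as_matrix()[:,2])
    print("bottom core mm",(b*1000).round(2),"lean",np.degrees(np.arctan2(-u[0],u[2])).round(2),"side",np.degrees(np.arcsin(u[1])).round(2),"F core",Ri.apply(s["force"]).round(1),"tq",s["ft_torque"].round(2),"grip",s["grip_width"].round(4),"t",round(s["time"],2))
if __name__=="__main__":
    cur()
    if len(sys.argv)>3:
        a=[float(v) for v in sys.argv[1:]];p,Rt=pose(a[0]/1e3,a[1]/1e3,a[2]);plan(p+up(O[2],a[2])*(a[3]/1e3 if len(a)>3 else 0),Rt)
E
python3 go.py -2 17 28 110
```

```text
Traceback (most recent call last):
  File "go.py", line 11, in <module>
    cur()
    ~~~^^
  File "go.py", line 9, in cur
    print("bottom core mm",(b*1000).round(2),"lean",np.degrees(np.arctan2(-u[0],u[2])).round(2),"side",np.degrees(np.arcsin(u[1])).round(2),"F core",Ri.apply(s["force"]).round(1),"tq",s["ft_torque"].round(2),"grip",s["grip_width"].round(4),"t",round(s["time"],2))
                                                                                                                                                                                                                       ^^^^^^^^^^^^^^^^^^^^^
AttributeError: 'float' object has no attribute 'round'
```

```bash
sed -i 's/s\["grip_width"\].round(4)/round(float(s["grip_width"]),4)/' go.py; python3 go.py -2 17 28 110
```

```text
bottom core mm [-141.98  -59.21  121.29] lean 8.27 side 0.06 F core [ 0.  -0.4 -3.6] tq [-0.07  0.18  0.03] grip 0.0096 t 6.25
dp [2.373 2.226 1.002] ang [-3.946  0.019 -0.034] t 6.25
```

```bash
python3 -m inch '{"claw":[0,0,0,0,0],"dp":[[0,0,0],[0.5,0.5,0.2],[1.3,1.2,0.5],[2.0,1.9,0.8],[2.37,2.23,1.0]],"angular":[[-1.0,0,0],[-2.0,0,0],[-3.0,0,0],[-3.9,0,0],[-3.95,0,0]]}'
python3 -m inch '{"claw":[0,0,0],"dp":[[0,0,0],[0,0,0],[0,0,0]],"angular":[[0,0,0],[0,0,0],[0,0,0]]}'
python3 go.py -2 17 28 30
```

```text
time: 6.67
ee_pos: [0.4431, -0.2451, 0.193]
ee_rot: [0.606, 0.757, 0.191, 0.152]
force: [-1.1, 0.3, -3.9]
grip_width: 0.0096
grasp_force: 25.0
time: 6.92
ee_pos: [0.4434, -0.2468, 0.1946]
ee_rot: [0.606, 0.758, 0.188, 0.151]
force: [0.1, -0.2, -2.2]
grip_width: 0.0099
grasp_force: 25.0
bottom core mm [-53.65  -0.98 114.69] lean 27.94 side 0.16 F core [ 0.1 -0.3 -2.2] tq [-0.16  0.49 -0.06] grip 0.0099 t 6.92
dp [ 0.038 -0.011  3.22 ] ang [-0.011  0.032 -0.023] t 6.92
```

```bash
python3 -m inch '{"claw":[0,0,0,0,0],"dp":[[0.04,0,0.6],[0.04,0,1.2],[0.04,0,1.9],[0.04,0,2.6],[0.04,0,3.2]],"angular":[[0,0,0],[0,0,0],[0,0,0],[0,0,0],[0,0,0]]}'
python3 -m inch '{"claw":[0,0],"dp":[[0,0,0],[0,0,0]],"angular":[[0,0,0],[0,0,0]]}'
python3 go.py -2 17 28 8
python3 -m inch '{"claw":[0,0,0,0,0],"dp":[[0,0,0.2],[0,0,0.4],[0,0,0.6],[0,0,0.6],[0,0,0.6]],"angular":[[0,0,0],[0,0,0],[0,0,0],[0,0,0],[0,0,0]]}'
python3 go.py -2 17 28 8
```

```text
time: 7.33
ee_pos: [0.4802, -0.2376, 0.1227]
ee_rot: [0.606, 0.758, 0.188, 0.151]
force: [-1.0, 1.8, -2.1]
grip_width: 0.01
grasp_force: 25.0
time: 7.5
ee_pos: [0.4797, -0.2372, 0.1231]
ee_rot: [0.606, 0.758, 0.188, 0.15]
force: [-0.6, 1.5, -4.1]
grip_width: 0.0099
grasp_force: 25.0
bottom core mm [-16.24   0.5   43.14] lean 27.87 side 0.04 F core [-0.3  1.6 -4.1] tq [0.12 0.74 0.14] grip 0.0099 t 7.5
dp [-0.022  0.006  0.871] ang [-0.025  0.007 -0.03 ] t 7.5
time: 7.92
ee_pos: [0.4873, -0.2357, 0.1109]
ee_rot: [0.606, 0.758, 0.189, 0.152]
force: [-0.9, 2.1, 2.4]
grip_width: 0.0098
grasp_force: 25.0
bottom core mm [-8.33  0.09 31.02] lean 28.0 side 0.16 F core [-0.4  2.2  2.4] tq [0.14 0.13 0.24] grip 0.0098 t 7.92
dp [-0.013 -0.039  0.294] ang [ 0.001  0.032 -0.02 ] t 7.92
```

```bash
python3 -m inch '{"claw":[0,0,0,0],"dp":[[0,0,-0.3],[0.08,0,-0.3],[0.08,0,-0.3],[0.08,0,-0.3]],"angular":[[0,0,0],[0,0,0],[0,0,0],[0,0,0]]}'
python3 go.py -2 17 28 8
python3 -m inch '{"claw":[0,0,0,0,0],"dp":[[0,0,0.1],[0,0,0.2],[0,0,0.3],[0,0,0.3],[0,0,0.3]],"angular":[[0,0,0],[0,0,0],[0,0,0],[0,0,0],[0,0,0]]}'
python3 go.py -2 17 28 8
```

```text
time: 8.25
ee_pos: [0.4829, -0.2344, 0.117]
ee_rot: [0.606, 0.758, 0.188, 0.151]
force: [-0.1, -0.0, -3.2]
grip_width: 0.0099
grasp_force: 25.0
bottom core mm [-12.36   2.38  37.06] lean 27.95 side 0.14 F core [-0.1 -0.  -3.2] tq [-0.19  0.5  -0.04] grip 0.0099 t 8.25
dp [-0.103 -0.013  0.583] ang [-0.01   0.028 -0.023] t 8.25
time: 8.67
ee_pos: [0.4863, -0.2332, 0.1096]
ee_rot: [0.606, 0.758, 0.188, 0.15]
force: [-0.8, 2.4, -4.1]
grip_width: 0.0099
grasp_force: 25.0
bottom core mm [-8.85  2.97 29.62] lean 27.9 side 0.04 F core [-0.2  2.5 -4.1] tq [0.27 0.72 0.22] grip 0.0099 t 8.67
dp [-0.121 -0.     0.254] ang [-0.02   0.009 -0.026] t 8.67
```

```bash
python3 -m inch '{"claw":[0,0,0],"dp":[[0.06,0,0],[0.06,0,0],[0.06,0,0]],"angular":[[0,0,0],[0,0,0],[0,0,0]]}'
python3 go.py
python3 -m inch '{"claw":[0,0,0,0,0],"dp":[[0,0,0.1],[0,0,0.2],[0,0,0.2],[0,0,0.2],[0,0,0.2]],"angular":[[0,0,0],[0,0,0],[0,0,0],[0,0,0],[0,0,0]]}'
python3 go.py -2 17 28 0
```

```text
time: 8.92
ee_pos: [0.4861, -0.2321, 0.1104]
ee_rot: [0.606, 0.758, 0.188, 0.151]
force: [-0.4, -0.3, -2.4]
grip_width: 0.0102
grasp_force: 25.0
bottom core mm [-8.7   3.9  30.46] lean 27.95 side 0.13 F core [-0.5 -0.2 -2.4] tq [-0.2   0.55  0.  ] grip 0.0102 t 8.92
time: 9.33
ee_pos: [0.4884, -0.2316, 0.1057]
ee_rot: [0.606, 0.758, 0.188, 0.151]
force: [0.2, 0.5, -1.9]
grip_width: 0.0103
grasp_force: 25.0
bottom core mm [-6.43  3.97 25.77] lean 27.94 side 0.11 F core [ 0.3  0.5 -1.9] tq [-0.23  0.54  0.04] grip 0.0103 t 9.33
dp [-0.165 -0.012  0.393] ang [-0.013  0.021 -0.025] t 9.33
```

```bash
python3 -m inch '{"claw":[0,0,0],"dp":[[0.02,0,0.05],[0.02,0,0.05],[0.02,0,0.05]],"angular":[[0,0,0],[0,0,0],[0,0,0]]}'>/dev/null; python3 go.py
python3 -m inch '{"claw":[0,0,0],"dp":[[0,0,0.05],[0,0,0.05],[0,0,0.05]],"angular":[[0,0,0],[0,0,0],[0,0,0]]}'>/dev/null; python3 go.py
python3 -m inch '{"claw":[0,0,0],"dp":[[0,0,0.05],[0,0,0.05],[0,0,0.05]],"angular":[[0,0,0],[0,0,0],[0,0,0]]}'>/dev/null; python3 go.py
```

```text
bottom core mm [-5.85  4.55 24.67] lean 27.94 side 0.1 F core [-0.6 -0.4 -2.9] tq [-0.14  0.51  0.03] grip 0.0101 t 9.58
bottom core mm [-5.28  4.52 23.52] lean 27.93 side 0.1 F core [ 0.2 -0.6 -3.3] tq [-0.19  0.55  0.02] grip 0.01 t 9.83
bottom core mm [-4.69  4.53 22.41] lean 27.93 side 0.1 F core [ 0.6 -0.4 -3.5] tq [-0.17  0.49 -0.02] grip 0.0094 t 10.08
```

```bash
python3 -m inch '{"claw":[0,0,0],"dp":[[0,0,0.05],[0,0,0.05],[0,0,0.05]],"angular":[[0,0,0],[0,0,0],[0,0,0]]}'>/dev/null; python3 go.py
python3 -m inch '{"claw":[0,0,0],"dp":[[0,0,0.05],[0,0,0.05],[0,0,0.05]],"angular":[[0,0,0],[0,0,0],[0,0,0]]}'>/dev/null; python3 go.py
python3 -m inch '{"claw":[0,0,0],"dp":[[0,0,0.05],[0,0,0.05],[0,0,0.05]],"angular":[[0,0,0],[0,0,0],[0,0,0]]}'>/dev/null; python3 go.py
```

```text
bottom core mm [-4.08  4.49 21.36] lean 27.94 side 0.11 F core [ 0.5  0.6 -3.7] tq [-0.21  0.5  -0.03] grip 0.01 t 10.33
bottom core mm [-3.5   4.5  20.25] lean 27.94 side 0.1 F core [ 0.2  0.  -2.6] tq [-0.14  0.46  0.01] grip 0.0099 t 10.58
bottom core mm [-2.86  4.42 19.26] lean 27.95 side 0.11 F core [-1.2 -0.1 -1.4] tq [-0.13  0.45 -0.05] grip 0.0099 t 10.83
```

```bash
python3 -m inch '{"claw":[0,0,0],"dp":[[0,0,0.03],[0,0,0.03],[0,0,0.03]],"angular":[[0,0,0],[0,0,0],[0,0,0]]}'>/dev/null; python3 go.py
python3 -m inch '{"claw":[0,0,0],"dp":[[0,0,0.03],[0,0,0.03],[0,0,0.03]],"angular":[[0,0,0],[0,0,0],[0,0,0]]}'>/dev/null; python3 go.py
```

```text
bottom core mm [-2.56  4.41 18.59] lean 27.94 side 0.12 F core [-0.7 -0.2 -1.3] tq [-0.07  0.49  0.01] grip 0.01 t 11.08
bottom core mm [-2.16  4.41 17.97] lean 27.95 side 0.12 F core [-1.7 -0.5 -0. ] tq [-0.13  0.48  0.06] grip 0.0103 t 11.33
```

```bash
for a in "-3.2 17.6 24" "-4.2 17.2 20" "-4.9 16.8 16" "-5.6 16.5 12";do python3 go.py $a|tail -1;done
```

```text
dp [-0.183  0.206  0.002] ang [ 0.789  0.022 -0.025] t 11.33
dp [-0.183  0.414  0.024] ang [ 1.589  0.021 -0.025] t 11.33
dp [-0.182  0.631  0.069] ang [ 2.389  0.021 -0.026] t 11.33
dp [-0.181  0.846  0.127] ang [ 3.189  0.02  -0.027] t 11.33
```

```bash
python3 -m inch '{"claw":[0,0,0,0,0],"dp":[[0,0.05,0],[0,0.1,0],[0,0.15,0],[0,0.2,0],[0,0.2,0]],"angular":[[0.2,0,0],[0.4,0,0],[0.6,0,0],[0.8,0,0],[0.8,0,0]]}'>/dev/null; python3 go.py -4.2 17.2 20
python3 -m inch '{"claw":[0,0,0,0,0],"dp":[[0,0.05,0],[0,0.1,0.01],[0,0.15,0.01],[0,0.2,0.02],[0,0.2,0.02]],"angular":[[0.2,0,0],[0.4,0,0],[0.6,0,0],[0.8,0,0],[0.8,0,0]]}'>/dev/null; python3 go.py -4.9 16.8 16
```

```text
bottom core mm [-2.99  4.39 17.89] lean 23.85 side 0.11 F core [-0.6 -1.9  0.8] tq [-0.2   0.27 -0.08] grip 0.01 t 11.75
dp [-0.182  0.188  0.014] ang [ 0.771  0.022 -0.016] t 11.75
bottom core mm [-4.28  4.45 16.82] lean 19.84 side 0.09 F core [-1.7 -1.6  1.9] tq [-0.33  0.34 -0.11] grip 0.0097 t 12.17
dp [-0.183  0.22   0.001] ang [ 0.769  0.017 -0.022] t 12.17
```

```bash
python3 -m inch '{"claw":[0,0,0,0,0],"dp":[[-0.03,0.05,-0.01],[-0.03,0.1,-0.01],[-0.03,0.16,-0.01],[-0.03,0.22,-0.01],[-0.03,0.22,-0.01]],"angular":[[0.2,0,0],[0.4,0,0],[0.6,0,0],[0.8,0,0],[0.8,0,0]]}'>/dev/null; python3 go.py -5.6 16.5 12
```

```text
bottom core mm [-5.53  3.92 16.64] lean 15.79 side 0.05 F core [-4.7 -0.1  2.2] tq [0.05 1.07 0.14] grip 0.0097 t 12.58
dp [-0.16   0.236  0.012] ang [ 0.759  0.01  -0.024] t 12.58
```

```bash
python3 -m inch '{"claw":[0,0,0,0,0],"dp":[[0,0.06,0],[0,0.12,0],[0,0.18,0],[0,0.24,0],[0,0.24,0]],"angular":[[0.2,0,0],[0.4,0,0],[0.6,0,0],[0.76,0,0],[0.76,0,0]]}'>/dev/null; python3 go.py -6.2 16.2 9
python3 -m inch '{"claw":[0,0,0,0],"dp":[[0,0.05,0],[0,0.1,0],[0,0.15,0],[0,0.15,0]],"angular":[[0.2,0,0],[0.4,0,0],[0.6,0,0],[0.6,0,0]]}'>/dev/null; python3 go.py -6.8 16 6
```

```text
bottom core mm [-6.04  3.9  16.43] lean 11.98 side 0.04 F core [-7.  -0.   0.8] tq [-0.37  1.79 -0.16] grip 0.0099 t 13.0
dp [-0.158  0.181  0.013] ang [ 0.597  0.008 -0.027] t 13.0
bottom core mm [-6.89  3.92 16.35] lean 9.02 side 0.03 F core [-5.9 -0.5 -0.3] tq [-0.35  1.5  -0.16] grip 0.0098 t 13.33
dp [-0.158  0.192  0.02 ] ang [ 0.603  0.006 -0.028] t 13.33
```

```bash
python3 -m inch '{"claw":[0,0,0,0],"dp":[[0,0.07,0.01],[0,0.13,0.02],[0,0.19,0.02],[0,0.19,0.02]],"angular":[[0.2,0,0],[0.4,0,0],[0.6,0,0],[0.6,0,0]]}'>/dev/null; python3 go.py -7.3 15.7 3
python3 -m inch '{"claw":[0,0,0,0],"dp":[[0,0.06,0.01],[0,0.12,0.02],[0,0.18,0.03],[0,0.18,0.03]],"angular":[[0.2,0,0],[0.4,0,0],[0.6,0,0],[0.6,0,0]]}'>/dev/null; python3 go.py -7.8 15.3 0
```

```text
bottom core mm [-7.03  3.79 16.33] lean 6.01 side 0.04 F core [-9.3  0.5  4.9] tq [-0.32  2.12 -0.08] grip 0.0099 t 13.67
dp [-0.154  0.177  0.029] ang [ 0.602  0.007 -0.028] t 13.67
bottom core mm [-7.24  3.69 15.99] lean 3.01 side 0.04 F core [-10.6  -0.    6.4] tq [-0.33  2.45 -0.12] grip 0.0099 t 14.0
dp [-0.15   0.167  0.031] ang [ 0.602  0.007 -0.028] t 14.0
```

```bash
python3 -m inch '{"claw":[0,0,0,0],"dp":[[0,0.06,0],[0,0.11,0.01],[0,0.17,0.01],[0,0.17,0.01]],"angular":[[0.2,0,0],[0.4,0,0],[0.6,0,0],[0.6,0,0]]}'>/dev/null; python3 go.py -7.8 15.3 0
python3 -m inch '{"claw":[0,0],"dp":[[0,0,0],[0,0,0]],"angular":[[0,0,0],[0,0,0]]}'>/dev/null; python3 go.py -7.8 15.3 -0.5
```

```text
bottom core mm [-7.72  3.66 16.02] lean 0.01 side 0.03 F core [-12.6   0.7   7.4] tq [-0.29  2.6  -0.2 ] grip 0.0101 t 14.33
dp [-0.148 -0.003  0.029] ang [ 0.001  0.007 -0.03 ] t 14.33
bottom core mm [-7.85  3.69 15.98] lean 0.07 side 0.03 F core [-10.7   1.9   6.3] tq [-0.19  2.33 -0.21] grip 0.0101 t 14.5
dp [-0.149  0.039  0.027] ang [ 0.114  0.006 -0.031] t 14.5
```

```bash
for i in 1; do :; done
python3 -m inch '{"claw":[0,0],"dp":[[0,0.02,0],[0,0.02,0]],"angular":[[0.06,0,0],[0.06,0,0]]}'>/dev/null; python3 go.py
python3 -m inch '{"claw":[0,0],"dp":[[0,0.02,0],[0,0.02,0]],"angular":[[0.06,0,0],[0.06,0,0]]}'>/dev/null; python3 go.py
python3 -m inch '{"claw":[0,0],"dp":[[0,0.02,0],[0,0.02,0]],"angular":[[0.06,0,0],[0.06,0,0]]}'>/dev/null; python3 go.py
python3 - <<'E'
from h import *
import pickle
d={n:camera(n) for n in("wrist","side","top")};pickle.dump((read_state(),d),open("f1.pkl","wb"))
for n,(x,y,w,h) in{"side":(295,190,58,70),"top":(340,225,80,60)}.items():
    a=cv2.imread(f"pics/{n}0.png")[y:y+h,x:x+w].astype(int);b=d[n]["color"][y:y+h,x:x+w].astype(int)
    g=lambda m:(m[...,1]>m[...,2]+50)&(m[...,1]>m[...,0]+30)
    A,B=g(a),g(b)
    print(n);print("\n".join("".join(".ao#"[int(p)+2*int(q)] for p,q in zip(r,t)) for r,t in zip(A,B) if r.any() or t.any()))
E
```

```text
bottom core mm [-7.9   3.71 16.01] lean -0.24 side 0.02 F core [-11.8   1.8   7.4] tq [-0.11  2.42 -0.14] grip 0.0096 t 14.67
bottom core mm [-7.89  3.71 16.04] lean -0.55 side 0.02 F core [-11.3   1.7   7.7] tq [-0.11  2.48 -0.19] grip 0.0101 t 14.83
bottom core mm [-7.91  3.76 16.01] lean -0.85 side 0.02 F core [-12.8   1.2   8.2] tq [-0.1   2.53 -0.2 ] grip 0.0097 t 15.0
side
....................................a.....................
...................................aa.....................
.................................aaaaa....................
...........................aaaaaaaaaa.....................
...................a.......aaaaaaaaaa.....................
...............aaa###......aaaaaaaaaa.....................
...............######......aa.aaaaa.......................
...............######.........a...........................
...............###........................................
...............###........................................
........................................##....oo..........
.......................................##########.........
..........
[... 2836 characters left out ...]
....................................................
......................#####.....................................................
......................####......................................................
......................####......................................................
......................####......................................................
......................####......................................................
......................####......................................................
...................#######......................................................
...................#####........................................................
```

```bash
python3 -m inch '{"claw":[0,0,0],"dp":[[0,0,0],[0,0,0],[0,0,0]],"angular":[[0,0,-0.08],[0,0,-0.15],[0,0,-0.15]]}'>/dev/null; python3 go.py
python3 -m inch '{"claw":[0,0,0],"dp":[[0,0.02,0],[0,0.03,0],[0,0.03,0]],"angular":[[0.05,0,0],[0.1,0,0],[0.1,0,0]]}'>/dev/null; python3 go.py
python3 - <<'E'
from h import *
import pickle
d=camera("wrist");s=read_state();pickle.dump((s,d),open("f2.pkl","wb"))
C=cam(d,s);im=d["color"].astype(int)
for g in(1,-1):
    uv=proj(C,frame(.5369,-.2247,.225,[[-.0135,g*.052,.094],[-.037,g*.065,.094],[.024,g*.058,.094]]));print(g,uv.round(0).tolist())
m=(im[...,1]>im[...,2]+50)&(im[...,1]>im[...,0]+30)
n,l,st,ce=cv2.connectedComponentsWithStats(m.astype(np.uint8));print([(a.tolist(),c.round().tolist()) for a,c in zip(st[1:],ce[1:]) if a[4]>8])
E
```

```text
bottom core mm [-7.88  3.68 16.04] lean -0.82 side 0.02 F core [-11.9   2.    7.9] tq [-0.18  2.29 -0.36] grip 0.0097 t 15.4
bottom core mm [-8.61  3.72 16.03] lean -1.42 side 0.02 F core [-19.4   3.1   9.6] tq [-0.17  2.99 -0.37] grip 0.0102 t 15.65
1 [[304.0, 208.0], [251.0, 178.0], [388.0, 196.0]]
-1 [[304.0, 400.0], [262.0, 419.0], [374.0, 411.0]]
[([244, 152, 158, 62, 3026], [305.0, 187.0]), ([298, 406, 6, 20, 101], [301.0, 415.0]), ([327, 416, 7, 11, 37], [329.0, 423.0])]
```

```bash
python3 -m inch '{"claw":[0,0],"dp":[[0,-0.03,0],[0,-0.03,0]],"angular":[[-0.1,0,0],[-0.1,0,0]]}'>/dev/null; python3 go.py
python3 - <<'E'
from h import *
import pickle
d=camera("wrist");s=read_state();pickle.dump((s,d),open("f3.pkl","wb"))
C=cam(d,s)
from go import O
# triangulated closed points
hk=np.array([.5302,-.2763,.1035]);fl=np.array([.5183,-.3065,.0965]);flt=np.array([.5168,-.3057,.0868])
hinge=frame(*O,[[.024,-.058,0]])[0]
for nm,a in(("closed",0),("open",-.13),("open+",.13)):
    P=np.array([hk,fl,flt])-hinge;P=R.from_euler('z',a).apply(P)+hinge;print(nm,proj(C,P).round(1).tolist())
im=d["color"];k=6
A=cv2.resize(im[385:435,270:345],None,fx=k,fy=k,interpolation=cv2.INTER_CUBIC)
B=cv2.resize(im[145:225,240:340],None,fx=3.5,fy=3.5,interpolation=cv2.INTER_CUBIC)
sd=camera("side")["color"];S=cv2.resize(sd[190:250,295:353],None,fx=4.5,fy=4.5,interpolation=cv2.INTER_CUBIC)
M=np.zeros((600,800,3),np.uint8);M[:300,:450]=A;M[310:590,:350]=B;M[310:580,400:661]=S;cv2.imwrite("pics/fin.png",M)
E
```

```text
bottom core mm [-8.03  3.7  16.03] lean -0.81 side 0.02 F core [-11.6   1.7   6.7] tq [-0.15  2.32 -0.3 ] grip 0.0101 t 15.87
closed [[294.9, 407.5], [263.1, 438.0], [263.3, 423.5]]
open [[297.9, 398.8], [259.3, 426.3], [259.9, 411.9]]
open+ [[293.4, 416.3], [268.6, 449.0], [268.4, 434.5]]
```

View pics/fin.png

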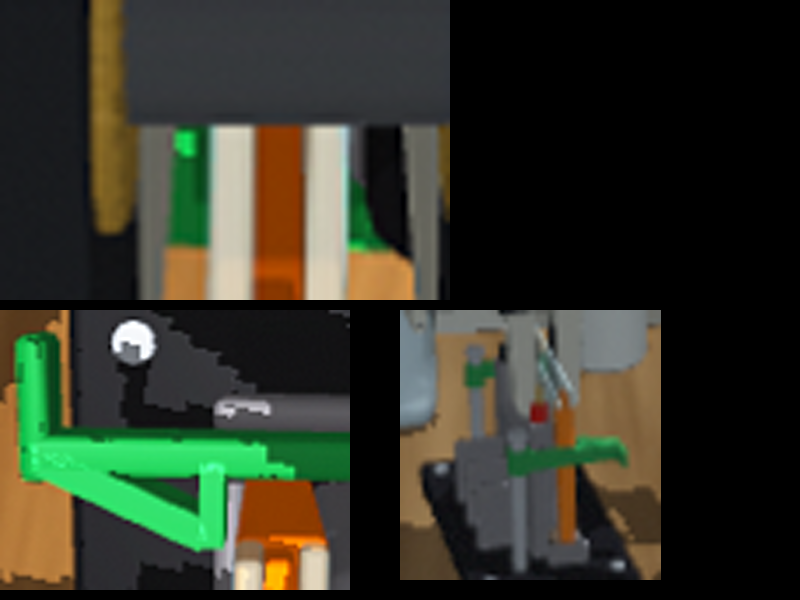

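Run:
```python
from h import *
import pickle
from go import O
s,d=pickle.load(open("f3.pkl","rb"));C=cam(d,s)
Ri=R.from_euler('z',-O[2])
q=lambda v:(240+(v[0]+.5)/3.5-.5,145+(v[1]-310+.5)/3.5-.5)
for nm,v in(("outer",(200,430)),("tip",(208,548))):
  for z in(.088,.1):
    p=Ri.apply(onz(C,[q(v)],z)[0]-[O[0],O[1],0]);
    for yc in(0,.001): # core centre in y (est)
        m=np.array([[p[0],2*yc-p[1],z2] for z2 in(.088,.1)]);op=m.copy();op[:,1]-=.0049
        print(nm,z,(p*1000).round(1),"right closed",proj(C,frame(*O,m)).round(1).tolist(),"open",proj(C,frame(*O,op)).round(1).tolist())
```

```text
outer 0.088 [-17.3  64.2  88. ] right closed [[298.6, 411.1], [297.2, 426.8]] open [[298.6, 418.2], [297.2, 434.2]]
outer 0.088 [-17.3  64.2  88. ] right closed [[298.5, 408.2], [297.1, 423.8]] open [[298.6, 415.3], [297.2, 431.2]]
outer 0.1 [-16.4  65.5 100. ] right closed [[300.0, 412.9], [298.7, 428.7]] open [[300.1, 420.0], [298.8, 436.1]]
outer 0.1 [-16.4  65.5 100. ] right closed [[300.0, 410.0], [298.7, 425.7]] open [[300.1, 417.1], [298.8, 433.1]]
tip 0.088 [-16.3  48.5  88. ] right closed [[300.1, 387.7], [298.8, 402.5]] open [[300.2, 395.1], [298.8, 410.3]]
tip 0.088 [-16.3  48.5  88. ] right closed [[300.1, 384.6], [298.7, 399.3]] open [[300.2, 392.1], [298.8, 407.1]]
tip 0.1 [-15.5  50.9 100. ] right closed [[301.5, 391.3], [300.3, 406.3]] open [[301.6, 398.7], [300.3, 413.9]]
tip 0.1 [-15.5  50.9 100. ] right closed [[301.5, 388.2], [300.2, 403.1]] open [[301.5, 395.7], [300.3, 410.8]]
```

```bash
python3 -m inch '{"claw":[0,0,0],"dp":[[0,-0.02,0],[0,-0.03,0],[0,-0.03,0]],"angular":[[-0.08,0,0],[-0.16,0,0],[-0.16,0,0]]}'>/dev/null; python3 go.py
python3 -m inch '{"claw":[0,0,0],"dp":[[0,-0.02,0],[0,-0.03,0],[0,-0.03,0]],"angular":[[0,0,0],[0,0,0.1],[0,0,0.1]]}'>/dev/null; python3 go.py
```

```text
bottom core mm [-7.66  3.69 15.96] lean -0.03 side 0.02 F core [-13.3   0.7   6.9] tq [-0.24  2.66 -0.36] grip 0.0101 t 16.22
bottom core mm [-8.08  3.73 15.96] lean -0.02 side 0.01 F core [-10.3   0.9   7. ] tq [-0.15  2.14 -0.18] grip 0.0095 t 16.47
```

```bash
python3 -m inch '{"claw":[0,0,0],"dp":[[0,-0.02,0],[0,-0.03,0],[0,-0.03,0]],"angular":[[0,0,0],[0,0,0],[0,0,0]]}'>/dev/null; python3 go.py
python3 -m inch '{"claw":[0,0,0],"dp":[[0,-0.01,0],[0,-0.02,0],[0,-0.02,0]],"angular":[[-0.05,0,0],[-0.1,0,0],[-0.1,0,0]]}'>/dev/null; python3 go.py
```

```text
bottom core mm [-8.18  3.69 16.  ] lean 0.06 side 0.02 F core [-4.9  0.8  3.7] tq [-0.    1.24 -0.25] grip 0.0098 t 16.72
bottom core mm [-8.07  3.71 15.94] lean 0.55 side 0.02 F core [-5.4  1.2  3.6] tq [-0.04  1.45 -0.21] grip 0.0098 t 16.97
```

```bash
python3 -m inch '{"claw":[0.15,0.3,0.3,0.3,0.3],"dp":[[0,0,0],[0,0,0],[0,0,0],[0,0,0],[0,0,0]],"angular":[[0,0,0],[0,0,0],[0,0,0],[0,0,0],[0,0,0]]}'; python3 go.py
python3 -m inch '{"claw":[0.3,0.3,0.3,0.3,0.3],"dp":[[0,0,-0.5],[0,0,-1],[0,0,-2],[0,0,-3],[0,0,-4]],"angular":[[0,0,0],[0,0,0],[0,0,0],[0,0,0],[0,0,0]]}'
python3 -m inch '{"claw":[0.3,0.3,0.3],"dp":[[0,-1,-1],[0,-2,-1],[0,-2,-1]],"angular":[[0,0,0],[0,0,0],[0,0,0]]}'
python3 - <<'E'
from h import *
import pickle
from go import O
d={n:camera(n) for n in("wrist","side","top")};s=read_state();pickle.dump((s,d),open("f4.pkl","wb"))
t0=cv2.imread("pics/top0.png").astype(int);g=lambda m:(m[...,1]>m[...,2]+50)&(m[...,1]>m[...,0]+30)
C=cam(d["wrist"],s);m=g(d["wrist"]["color"].astype(int))
n,l,st,ce=cv2.connectedComponentsWithStats(m.astype(np.uint8))
print([(a.tolist(),c.round().tolist()) for a,c in zip(st[1:],ce[1:]) if a[4]>20])
im=d["wrist"]["color"].astype(int);o=(im[...,2]>180)&(im[...,1]<150)&(im[...,0]<80)
n,l,st,ce=cv2.connectedComponentsWithStats(o.astype(np.uint8));print("orange",[(a.tolist(),c.round().tolist()) for a,c in zip(st[1:],ce[1:]) if a[4]>20])
for g_ in(1,-1): print(g_,proj(C,frame(*O,[[-.008,g_*.051+.0015,.136],[-.0135,g_*.05+.0015,.1],[-.037,g_*.074+.0015,.1]])).round(1).tolist())
# top/side colour shifts around spare cassette & glassware
for n in("side","top"):
    a=cv2.imread(f"pics/{n}0.png").astype(int);D=np.abs(a-d[n]["color"]).max(2)>60
    nn,l,st,ce=cv2.connectedComponentsWithStats(D.astype(np.uint8));print(n,[x.tolist() for x in st[1:] if x[4]>40])
E
```

```text
time: 17.38
ee_pos: [0.5278, -0.2229, 0.1063]
ee_rot: [0.623, 0.783, 0.004, 0.003]
force: [-0.2, 0.7, -0.5]
grip_width: 0.0277
grasp_force: 0.0
bottom core mm [-7.57  3.73 15.78] lean 0.56 side 0.03 F core [-0.1  0.7 -0.5] tq [-0.03  0.08 -0.02] grip 0.0277 t 17.38
time: 17.8
ee_pos: [0.5267, -0.2231, 0.209]
ee_rot: [0.623, 0.783, 0.004, 0.004]
force: [0.2, -0.1, -0.3]
grip_width: 0.0277
grasp_force: 0.0
time: 18.05
ee_pos: [0.476, -0.2352, 0.2345]
ee_rot: [0.623, 0.782, 0.004, 0.005]
force: [-0.0, -0.5, -0.0]
grip_width: 0.0275
grasp_force: 0.0
[([346, 146, 86, 35, 836], [381.0, 166.0]), ([390, 296, 33, 19, 245], [405.0, 306.0]), ([341, 304, 5, 22, 87], [343.0, 314.0])]
orange [([182, 0, 16, 29, 288], [190.0, 12.0]), ([214, 0, 73, 94, 4567], [251.0, 37.0]), ([285, 0, 57, 131, 3616], [312.0, 59.0]), ([368, 0, 61, 133, 1817], [397.0, 56.0]), ([431, 0, 62, 171, 3664], [459.0, 70.0]), ([425, 10, 102, 285, 5449], [468.0, 149.0]), ([86, 121, 37, 243, 3808], [104.0, 216.0]), ([242, 139, 22, 58, 570], [252.0, 169.0]), ([263, 138, 14, 63, 239], [271.0, 172.0]), ([282, 138, 22, 35, 275], [291
[... 1479 characters left out ...]
7], [511, 198, 10, 40, 150], [497, 201, 14, 56, 458], [329, 225, 6, 17, 66], [372, 233, 26, 30, 425], [395, 237, 26, 33, 219], [420, 244, 10, 20, 97], [468, 254, 21, 35, 291], [511, 259, 62, 24, 225], [334, 270, 15, 26, 193], [501, 270, 8, 32, 86], [512, 271, 59, 19, 237], [592, 282, 34, 39, 609], [317, 284, 31, 48, 599], [556, 286, 20, 30, 103], [491, 297, 19, 28, 338], [517, 309, 26, 8, 54], [570, 313, 21, 9, 133], [536, 317, 29, 7, 58], [622, 328, 18, 62, 706], [627, 403, 13, 27, 188]]
top [[272, 215, 205, 265, 18259], [225, 245, 50, 26, 907], [48, 348, 45, 14, 425], [157, 395, 117, 85, 4958], [0, 407, 16, 19, 183], [0, 450, 70, 30, 1108], [240, 452, 16, 20, 156], [250, 457, 74, 23, 945]]
```

```bash
python3 -m inch '{"claw":[0.3,0.3],"dp":[[0,0,0],[0,0,0]],"angular":[[0,0,0],[0,0,0]]}'>/dev/null
python3 - <<'E'
from h import *
import pickle
from go import O
s=read_state();d=camera("wrist");C=cam(d,s);im=d["color"]
hsv=cv2.cvtColor(im,cv2.COLOR_BGR2HSV)
def ch(p):
    h,S,v=map(int,p)
    if S<70: return " .:-=+*#"[v//32] 
    return "r" if h<6 or h>170 else "O" if h<16 and S>190 and v>120 else "w" if h<22 else "y" if h<35 else "G" if h<85 else "B"
for y in range(140,335,3): print(y,"".join(ch(p) for p in hsv[y,335:440]))
for g in(1,-1): print(proj(C,frame(*O,[[x,g*.05+.0025,z] for x,z in((-.013,.136),(-.003,.128),(-.0135,.1),(-.037,.1))])).round(0).tolist())
E
```

```text
140 ......................................................................................................Bww
143 ......................................................................................................Bww
146 .....:*###-..............................................................................  .. .......  ww
149 ... ####=GGGGGG....................................................................... -*#####*- ....Bwww
152 .....---GGGGGGG........................................................................=######*- ....Bwww
155    .   BGGGGGGG..........................................................................:==-....... Bwww
158        BGGGGGGG..................................................................................... .www
161        GGGGGGGG..  ......=+::+++++++::+++++===:=====.............::::..  ...........................Bwwww
164        GGGGGGGGGGGGGGGGGGGGGGGGGGGGGGGGGGGGGGGGGGGGGGGGGGGGGGGGGGGGGGGGGGGGGGGGGGGGGGGGGGGGGGGGGG   Bwwww
167         GGGGGGGGGGGGGGGGGGGGGGGGGGGGGGGGGGGGGGGGGGGGGGGGGGGGGGGGGGGGGGGGGGGGGGGGGGGGGGGGGGG=*########+www

[... 5479 characters left out ...]
*****wwwwwwwwwwwwwww
320 wwwyGGGGGwww         :----------------------------------wwwwwwwwwwwwwwwwwww+##***********+wwwwwwwwwwwwwww
323 wwwyGGGGGwwwwB        ------------------------------------wwwwwwwwwwwwwwwwwww*##****##*+wwwwwwwwwwwwwwwww
326 wwwwGGGGGwwww         .------------------------------------wwwwwwwwwwwwwwwwwwwwwwwwwwwwwwwwwwwwwwwwwwwwww
329 wwwwGGGGwwwwww        B:--------------------------:::::::::::wwwwwwwwwwwwwwwwwwwwwwwwwwwwwwwwwwwwwwwwwwww
332 wwwwwwwwwwwwww         .------------------------.             B                                          
[[386.0, 185.0], [398.0, 184.0], [376.0, 180.0], [346.0, 180.0]]
[[379.0, 321.0], [390.0, 316.0], [371.0, 301.0], [343.0, 301.0]]
```

```bash
python3 -c "
from cell import *
print(read_state()['force']);print(hand_in())"
```

```text
[-0.02588716  0.29798829 -0.59763781]
the job is handed in; nothing more can be done
None
```

The orange-edged cassette is mounted upright in the core and released, and the job was handed in at about 18 s. The images show both catches closed in front of it; the seal being pressed by about 2 mm is only inferred from the wrist force and position, and the result was not reported back.

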